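# Log the dark layer of a sediment core on the touch rail

## Task

Log the thickness of the dark layer in the sediment core: lightly press the fingertips on the blue touch rail beside the layer's boundary nearer the red end cap, and run them along the rail, in one stroke and without lifting, to beside the layer's other boundary. Press the rail only alongside the dark layer and gently enough that it never nears the bottom of its travel; do not touch the core or move anything else. Stop at the second boundary and finish there, with the fingertips still resting on the pressed rail.

Things in the scene. Friction and masses are not known exactly. Their poses are not given: they have to be found in the camera images.
- stand: plywood board, 200 x 420 x 8 mm, fixed to the table, carrying rail and core. Origin on the table, 5 mm to -x of the board's centre; y runs along core and rail, x across, the rail on the -x side (nearer the robot). The rail's aluminium housing (44 x 380 mm, walls up to 42 mm above the table) is centred at x = -65 mm; the core's centre line is at x = +20 mm
- rail_top (a point): middle of the top face of the blue touch rail: a bar 30 mm wide and 360 mm long, running along the stand's y axis, with small white ticks every 20 mm; it stands in its housing with its top 60 mm above the table when not pressed and moves straight down, staying level. x across, y along. It is read at the point midway between the fingertips, so touch it with the fingers closed
- rail (a joint): how far the rail is pressed down: 0 m at rest, 0.013 m at its stop. It starts to give at about 1.2 N and then takes 0.5 N per mm (about 1.7 N at 1 mm, 6.7 N at 11 mm), and springs back when let go. It registers a touch from 1 mm (0.001) on; beyond 11 mm (0.011) it is pressed too hard
- core: half sediment core, sand-grey with thin stripes, 66 mm wide, 370 mm long, in a white plastic liner (76 x 400 mm over all, walls 40 mm); flat top face 52 mm above the table. Fixed on the stand, origin at the centre of its underside, 8 mm above the table; y along the core
- dark_layer: the near-black layer of the core, 66 mm wide and 100 mm long along the core; origin at the centre of its underside, y along the core, x across. Its two boundaries are the ends at y = +50 and -50 mm; the rail's centre line lies 85 mm from the layer's centre line, at x = -85 mm
- dark_end_a (a point): middle of the dark layer's boundary at its y = +50 mm, at its top face
- dark_end_b (a point): middle of the dark layer's boundary at its y = -50 mm, at its top face
- rust_layer: a rust-orange layer of the same core, 66 mm wide and 60 mm along the core; not the one to log. Origin at the centre of its underside
- red_cap: red plastic end cap, 80 mm wide, 14 mm thick, 50 mm high, at one end of the core (either one): the core's upper end. Origin at the centre of its underside
- white_cap: white plastic end cap of the same size at the core's other end. Origin at the centre of its underside
- block: loose wooden depth block, 30 x 22 x 22 mm, lying on the core near one end; origin at the centre of its underside. Leave alone
- vial_a: loose amber sample vial with a white cap, 20 mm across, 46 mm high, standing on the board beyond the core; origin at the centre of its underside. Leave alone
- vial_b: loose amber sample vial with an orange cap, the same size, standing on the board beyond the core; origin at the centre of its underside. Leave alone
- brush: loose brush lying on the table to the left of the stand. Leave alone
- spatula: loose spatula lying on the table to the right of the stand. Leave alone
- dish: loose white dish, 80 mm across, 22 mm high, on the table near the robot, to its left; origin at the centre of its underside. Leave alone
- scale_bar: loose black and white photo scale bar, 30 x 160 x 6 mm, on the table near the robot, to its right; origin at the centre of its underside. Leave alone

How it is judged (in metres and radians):
On the way, in this order (a step that is already met when the one before it is completed fails the run):
1. the fingertips press the rail lightly beside the dark layer's boundary nearer the red cap (within 12 mm along the rail) (((value of joint rail above 0.001 m and x of the grasp point in the frame of dark_layer between -0.11 and -0.06 m and y of red_cap in the frame of dark_layer above 0 m and y of the grasp point in the frame of dark_layer between 0.038 and 0.062 m) or (value of joint rail above 0.001 m and x of the grasp point in the frame of dark_layer between -0.11 and -0.06 m and y of red_cap in the frame of dark_layer below 0 m and y of the grasp point in the frame of dark_layer between -0.062 and -0.038 m))), for 0.1 s.
2. still pressing, the fingertips pass 16 to 30 mm beyond that boundary (((value of joint rail above 0.001 m and x of the grasp point in the frame of dark_layer between -0.11 and -0.06 m and y of red_cap in the frame of dark_layer above 0 m and y of the grasp point in the frame of dark_layer between 0.02 and 0.034 m) or (value of joint rail above 0.001 m and x of the grasp point in the frame of dark_layer between -0.11 and -0.06 m and y of red_cap in the frame of dark_layer below 0 m and y of the grasp point in the frame of dark_layer between -0.034 and -0.02 m))), for 0.05 s.
3. still pressing, the fingertips pass 34 to 48 mm beyond that boundary (((value of joint rail above 0.001 m and x of the grasp point in the frame of dark_layer between -0.11 and -0.06 m and y of red_cap in the frame of dark_layer above 0 m and y of the grasp point in the frame of dark_layer between 0.002 and 0.016 m) or (value of joint rail above 0.001 m and x of the grasp point in the frame of dark_layer between -0.11 and -0.06 m and y of red_cap in the frame of dark_layer below 0 m and y of the grasp point in the frame of dark_layer between -0.016 and -0.002 m))), for 0.05 s.
4. still pressing, the fingertips pass 52 to 66 mm beyond that boundary (((value of joint rail above 0.001 m and x of the grasp point in the frame of dark_layer between -0.11 and -0.06 m and y of red_cap in the frame of dark_layer above 0 m and y of the grasp point in the frame of dark_layer between -0.016 and -0.002 m) or (value of joint rail above 0.001 m and x of the grasp point in the frame of dark_layer between -0.11 and -0.06 m and y of red_cap in the frame of dark_layer below 0 m and y of the grasp point in the frame of dark_layer between 0.002 and 0.016 m))), for 0.05 s.
5. still pressing, the fingertips pass 70 to 84 mm beyond that boundary (((value of joint rail above 0.001 m and x of the grasp point in the frame of dark_layer between -0.11 and -0.06 m and y of red_cap in the frame of dark_layer above 0 m and y of the grasp point in the frame of dark_layer between -0.034 and -0.02 m) or (value of joint rail above 0.001 m and x of the grasp point in the frame of dark_layer between -0.11 and -0.06 m and y of red_cap in the frame of dark_layer below 0 m and y of the grasp point in the frame of dark_layer between 0.02 and 0.034 m))), for 0.05 s.
6. still pressing, they arrive at the dark layer's other boundary (within 12 mm) (((value of joint rail above 0.001 m and x of the grasp point in the frame of dark_layer between -0.11 and -0.06 m and y of red_cap in the frame of dark_layer above 0 m and y of the grasp point in the frame of dark_layer between -0.062 and -0.038 m) or (value of joint rail above 0.001 m and x of the grasp point in the frame of dark_layer between -0.11 and -0.06 m and y of red_cap in the frame of dark_layer below 0 m and y of the grasp point in the frame of dark_layer between 0.038 and 0.062 m))), for 0.2 s.
At the end, for the whole second after the job is handed in: The fingertips rest on the rail, holding it 1 to 11 mm down, within 12 mm along the rail of the dark layer's boundary farther from the red cap; nothing loose has moved by more than 10 mm (((value of joint rail above 0.001 m and x of the grasp point in the frame of dark_layer between -0.11 and -0.06 m and y of red_cap in the frame of dark_layer above 0 m and y of the grasp point in the frame of dark_layer between -0.062 and -0.038 m) or (value of joint rail above 0.001 m and x of the grasp point in the frame of dark_layer between -0.11 and -0.06 m and y of red_cap in the frame of dark_layer below 0 m and y of the grasp point in the frame of dark_layer between 0.038 and 0.062 m)) and value of joint rail below 0.011 m and velocity of joint rail below 0.01 m/s and not (distance of any of block, vial_a, vial_b, brush, spatula, dish, scale_bar from where it was at the start of the episode above 0.01 m)); the arm keeps its last pose, push and grip.
It fails at once if the rail is pressed too hard (more than 11 mm down) (value of joint rail above 0.011 m).
It fails at once if the rail is pressed more than 20 mm outside the dark layer's ends (value of joint rail above 0.001 m and (y of the grasp point in the frame of dark_layer above 0.07 m or y of the grasp point in the frame of dark_layer below -0.07 m)).
It fails at once if the core, a layer or an end cap is touched with more than 1 N (contact force between any of the fingers, the arm and core above 1 N or contact force between any of the fingers, the arm and dark_layer above 1 N or contact force between any of the fingers, the arm and rust_layer above 1 N or contact force between any of the fingers, the arm and red_cap above 1 N or contact force between any of the fingers, the arm and white_cap above 1 N).
It fails at once if a loose thing is moved, lifted or carried (more than 10 mm) (distance of any of block, vial_a, vial_b, brush, spatula, dish, scale_bar from where it was at the start of the episode above 0.01 m).
It also fails if it takes over 38 s, if anything falls off the work surface, if the arm or the gripper's body presses on something with over 40 N, if the wrist force passes 120 N, or if a joint passes its speed limit or range.

## Robot

A 6-joint arm with a two-finger parallel gripper is mounted at the origin on the work surface. World frame = base frame: x ahead of the robot, y to its left, z up, the work surface at z = 0. Lengths are in m, angles in degrees, forces in N, time in s.
With the tool pointing down it reaches from about 0.4 to 0.825 m from the base axis. Payload 7 kg.
Tool frame: the origin (TCP) lies midway between the tips of the shut fingers; the grasp point (between the pads) lies ctrl.tcp_to_grasp behind it (ctrl.tcp_to_grasp is the distance from the TCP to the grasp point, in m); z points along the fingers, y is the line along which they close (so a half turn about z gives the same grasp; the last joint's range is limited). The gripper opens to 88 mm and grips with 3 to 60 N. Pads are 19 mm wide; open, the fingers measure 130 mm over their backs; the gripper's body (78 mm by 193 mm) begins 47 mm behind the grasp point.
Start: joints at [-54.654, 20.546, 0.682, 0, -70.136, -16.507], TCP at [0.218, -0.639, 0.227] pointing down, gripper open.
Joint ranges: [-176.03, 176.03], [-82.01, 121.73], [-58.28, 71.71], [-173.87, 95.51], [-174.79, -0.11], [-173.66, 173.66]. Speed limits (degrees/s): [136.94, 136.94, 172.46, 180, 180, 180].

## Interface

Orientations are given as [roll, pitch, yaw] about the fixed x, y, z axes, in that order (R = Rz(yaw) Ry(pitch) Rx(roll)).
In Python, from plant import ctrl, imaging, close_job gives the robot as it stands.
- The arm moves only by the shell command python3 -m crank 'ROWS'. ROWS is JSON, a list of rows, each a list of 3 entries, a list of its own where there are three numbers: the shift along the world's x, y, z in m, then the turn, a rotation vector about the world's x, y, z in degrees, then the opening, from -1 (shut) to 1 (fully open), so that 0 is half open. A call has 1 to 12 rows; each row shifts and turns the commanded pose from where the row before left it; what a row does not reach is not made up. A row lasts 1/10 s, in which the tool goes at most 50 mm and 8.59 degrees, less where a joint would pass 70% of its speed; a pose out of reach is approached as far as the arm can. A call is refused whole if a number of a shift passes 0.05 or a number of a turn 8.59, either way. A call with a gripper value outside its range is refused whole. The fingers move at their own pace and stop on an object; the grip force is fixed at half the most. Time passes only in rows, so rows that do not move let the fingers close. It gives the time, the measured TCP pose, the force, the opening and the grip force at its end, in the units of the state.
- ctrl.get_obs(): the state, without advancing time (a new reading comes with each control period).
- imaging.snapshot(name): name is "scene" or "top" or "wrist"; returns (picture, depth): 400x640x3 uint8, blue, green, red; 400x640 float32, m along the optical axis (not along the pixel's ray), 0 where there is no reading.
- imaging.camera_model(name): a dict with "mtx" (3x3 intrinsics, pixels), "R" (3x3) and "t" (3): a world point X has camera coordinates R X + t. Camera axes: x right, y down, z forward; pixel columns grow to the right and rows downward; lengths in m; the calibration is good to about 2 mm. The wrist camera is an equidistant fisheye: a pixel r from the principal point sees the ray r / f radians off the axis. A picture is of the moment at which its call begins: read the wrist's pose just before it. camera_model takes no time and is no camera call; for the wrist camera it gives the pose at the moment of the call.
- close_job(): hands the job in; it is judged then, once.
The state is a dict: "clock": time; "joint_pos": joint angles; "qvel": joint speeds; "tau": joint torques, N m; "tool_pos": TCP position; "orientation": TCP orientation; "force": force on the tool from outside, world axes, zero at the start; "moment": the same for the moment, N m; "opening": finger opening in m; "gripper_force": force on a finger pad.
Only numpy, scipy, OpenCV 4.12 (cv2) and the standard library are available. Lean on these libraries where they do the work, as an engineer would, in place of code of your own. Each camera call takes 0.05 s, during which the arm holds its last target. There are 200 camera calls.

## Working session

There is one attempt and no reset: what is moved stays moved. The work goes in short steps, Python scripts to look and compute and a shell command to move; the robot and the scene stay as the last step left them, time stands still between calls to the robot, and variables do not carry over. Pictures are saved under pics/ and viewed, at most 10 in all, crops included, and the job is handed in when it is done.

```bash
mkdir -p pics; python3 - <<'E'
from plant import ctrl, imaging
import cv2, numpy as np
o=ctrl.get_obs(); print(o['clock'],o['tool_pos'],o['orientation'],o['force'],o['opening'],ctrl.tcp_to_grasp)
p,d=imaging.snapshot('top'); cv2.imwrite('pics/top.png',p); np.savez('top.npz',p=p,d=d)
print(imaging.camera_model('top'))
E
```

```text
0.0 [ 0.21775974 -0.638387    0.22563614] [ 1.79905803e+02 -7.79493675e-03 -1.61170889e+02] [-0.0189009  -0.78313467 -0.8751137 ] 0.08752921002267736 0.0188
{'mtx': array([[393.53492012,   0.        , 322.48127839],
       [  0.        , 393.53492012, 197.20059645],
       [  0.        ,   0.        ,   1.        ]]), 'R': array([[ 0.05907056, -0.99823714,  0.00576916],
       [-0.97199554, -0.05883261, -0.22751569],
       [ 0.22745403,  0.00783188, -0.97375733]]), 't': array([-0.03092239,  0.54271633,  1.22079455])}
```

View pics/top.png

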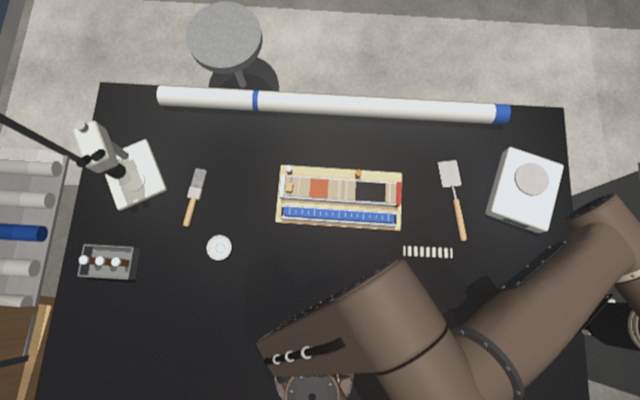

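The red cap is at the right (col 399, world -y). The dark layer spans cols 356–387 near row 191, and the blue rail runs along row ~215.

```bash
cat > h.py <<'E'
import numpy as np, cv2
def ray(c,uv,z):
    d=c['R'].T@np.linalg.solve(c['mtx'],[uv[0],uv[1],1.]); o=-c['R'].T@c['t']
    return o+d*(z-o[2])/d[2]
E
python3 - <<'E'
from plant import imaging
from h import *
c=imaging.camera_model('top'); p=np.load('top.npz')['p']
h=cv2.cvtColor(p,cv2.COLOR_BGR2HSV)
roi=np.zeros(p.shape[:2],np.uint8); roi[160:235,270:410]=1
H,S,V=[h[...,i].astype(int) for i in range(3)]
ms={'dark':((V<75)&(roi>0),.052),'blue':((H>100)&(H<125)&(S>120)&(V>75)&(roi>0),.060),'red':(((H<6)|(H>172))&(S>140)&(roi>0)&(V>80),.058)}
for n,(m,z) in ms.items():
    k,l,s,_=cv2.connectedComponentsWithStats(m.astype(np.uint8),connectivity=4)
    for i in np.argsort(-s[1:,4])[:3]+1:
        if s[i,4]<20: continue
        r=cv2.minAreaRect(np.argwhere(l==i)[:,::-1].astype(np.float32)); b=cv2.boxPoints(r)
        print(n,s[i],ray(c,r[0],z).round(4),[ray(c,q,z)[:2].round(4).tolist() for q in b])
cv2.imwrite('pics/crop.png',cv2.resize(p[155:240,270:412],None,fx=5,fy=5,interpolation=cv2.INTER_NEAREST))
E
```

```text
dark [ 270  160  140   75 2995] [ 0.5501 -0.0542  0.052 ] [[0.6636, 0.1853], [0.6921, -0.2816], [0.4413, -0.2839], [0.4146, 0.1629]]
dark [356 183  29  18 406] [ 0.5755 -0.1544  0.052 ] [[0.5476, -0.1074], [0.6045, -0.1088], [0.6038, -0.2019], [0.5469, -0.1996]]
blue [284 208 104  14 634] [ 0.4897 -0.0439  0.06  ] [[0.4784, 0.1238], [0.5042, 0.1242], [0.501, -0.2119], [0.4753, -0.2107]]
blue [389 215   6   8  40] [ 0.4871 -0.2252  0.06  ] [[0.4982, -0.2169], [0.4991, -0.233], [0.4762, -0.2335], [0.4752, -0.2173]]
red [397 183   4  23  79] [ 0.5705 -0.2469  0.058 ] [[0.6077, -0.2414], [0.6083, -0.2513], [0.5339, -0.2524], [0.5333, -0.2426]]
```

View pics/crop.png

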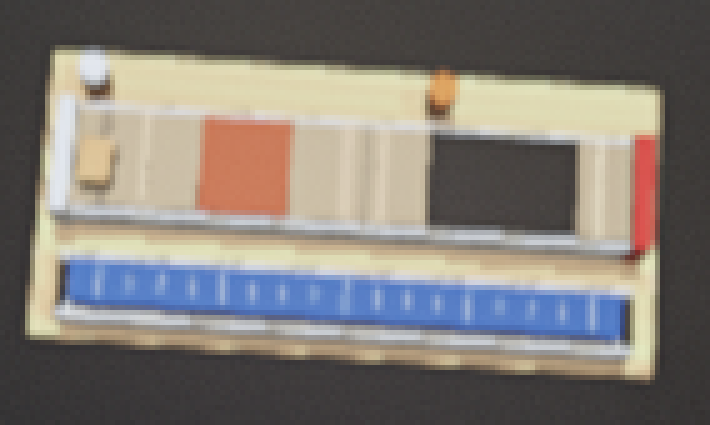

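Dark layer centre is about (0.5755, -0.1555). The red-side boundary meets the rail at about (0.4875, -0.204), and the far one at (0.489, -0.104). I'll go above the first point, shut the fingers and turn them in line with the rail.

```bash
python3 -m crank '[[[0.0225,0.036,0],[0,0,-1.6],-1],[[0.0225,0.036,0],[0,0,-1.6],-1],[[0.0225,0.036,0],[0,0,-1.6],-1],[[0.0225,0.036,0],[0,0,-1.6],-1],[[0.0225,0.036,0],[0,0,-1.6],-1],[[0.0225,0.036,0],[0,0,-1.6],-1],[[0.0225,0.036,0],[0,0,-1.6],-1],[[0.0225,0.036,0],[0,0,-1.6],-1],[[0.0225,0.036,0],[0,0,-1.6],-1],[[0.0225,0.036,0],[0,0,-1.6],-1],[[0.0225,0.036,0],[0,0,-1.6],-1],[[0.0225,0.036,0],[0,0,-1.6],-1]]'
python3 -m crank '[[[0,0,-0.03],[0,0,0],-1],[[0,0,-0.03],[0,0,0],-1],[[0,0,-0.03],[0,0,0],-1],[[0,0,0],[0,0,0],-1],[[0,0,0],[0,0,0],-1],[[0,0,0],[0,0,0],-1]]'
python3 - <<'E'
from plant import ctrl, imaging
from h import *
o=ctrl.get_obs(); print(o['clock'],o['tool_pos'],o['orientation'],o['force'],o['opening'])
c=imaging.camera_model('wrist'); p,d=imaging.snapshot('wrist'); cv2.imwrite('pics/w.png',p); np.savez('w.npz',p=p,d=d,**c); print(c)
E
```

```text
clock: 1.25
tool_pos: [0.4883, -0.2051, 0.2263]
orientation: [180.0, -0.0, 179.6]
force: [0.9, -0.7, 0.5]
opening: 0.0017
gripper_force: 0.0
clock: 1.85
tool_pos: [0.4889, -0.2072, 0.1381]
orientation: [-180.0, 0.1, 179.6]
force: [-0.5, 0.4, -0.2]
opening: 0.0004
gripper_force: 0.0
1.85 [ 0.48894643 -0.20715366  0.13813676] [-1.79968783e+02  1.16952976e-01  1.79646578e+02] [-0.45318981  0.38920739 -0.21514785] 0.000444950725484279
{'mtx': array([[309.70691629,   0.        , 323.19624569],
       [  0.        , 309.70691629, 198.73537202],
       [  0.        ,   0.        ,   1.        ]]), 'R': array([[ 5.22797996e-03,  9.99985841e-01, -9.92743573e-04],
       [ 9.64201805e-01, -4.77769275e-03,  2.65126486e-01],
       [ 2.65117989e-01, -2.34328110e-03, -9.64213131e-01]]), 't': array([ 0.20669029, -0.48193213,  0.17426444])}
```

View pics/w.png

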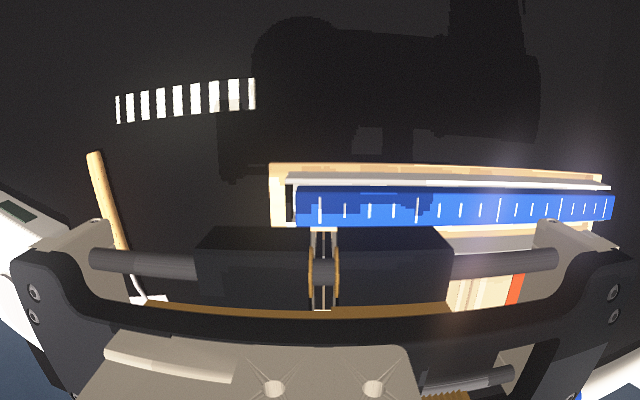

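The wrist view shows the blue rail running right from its near end at col ~296 (rows 190–227). The core is hidden behind the gripper, so I'll cross-check the rail pose from this view and use the scene camera for the dark layer.

```bash
python3 - <<'E'
from plant import ctrl, imaging
from h import *
w=np.load('w.npz')
def wr(uv,z):
    m=w['mtx']; x=(uv[0]-m[0,2])/m[0,0]; y=(uv[1]-m[1,2])/m[1,1]; t=np.hypot(x,y)
    d=w['R'].T@np.array([x/t*np.sin(t),y/t*np.sin(t),np.cos(t)]); o=-w['R'].T@w['t']
    return (o+d*(z-o[2])/d[2])[:2].round(4)
for n,uv in dict(endNear=(296,190),endFar=(296,227),edgeR=(614,196),edgeR2=(610,220),tick1=(319,210),big2=(417,209),big3=(500,209)).items(): print(n,wr(uv,.06))
c=imaging.camera_model('scene'); p,d=imaging.snapshot('scene'); cv2.imwrite('pics/s.png',p)
np.savez('s.npz',p=p,d=d,**c)
E
```

```text
endNear [ 0.4751 -0.2305]
endFar [ 0.5061 -0.2315]
edgeR [0.4807 0.1236]
edgeR2 [0.5097 0.1257]
tick1 [ 0.4916 -0.2126]
big2 [ 0.4914 -0.132 ]
big3 [ 0.4926 -0.0504]
```

View pics/s.png

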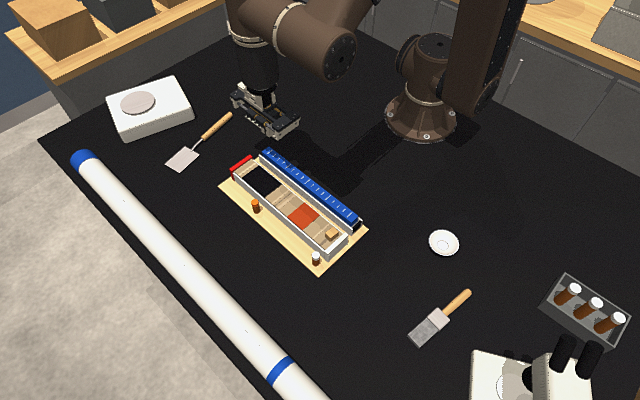

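Scene view: red cap at (240,163), dark layer at about (262,180), so the dark layer is the one next to the red cap, as found. The rail's pose from the wrist agrees to ~2 mm. I'll descend in stages.

```bash
python3 -m crank '[[[0.0005,0.001,-0.02],[0,0,0],-1],[[0,0.001,-0.02],[0,0,0],-1],[[0,0.001,-0.02],[0,0,0],-1],[[0,0,-0.005],[0,0,0],-1],[[0,0,0],[0,0,0],-1],[[0,0,0],[0,0,0],-1],[[0,0,0],[0,0,0],-1],[[0,0,0],[0,0,0],-1]]'
```

```text
clock: 2.75
tool_pos: [0.489, -0.2039, 0.0725]
orientation: [-180.0, 0.1, 179.6]
force: [-0.0, -0.4, -0.0]
opening: 0.0004
gripper_force: 0.0
```

Lag has settled. Now press to about 5 mm down.

```bash
python3 -m crank '[[[0,0,-0.005],[0,0,0],-1],[[0,0,-0.004],[0,0,0],-1],[[0,0,-0.003],[0,0,0],-1],[[0,0,-0.002],[0,0,0],-1],[[0,0,-0.002],[0,0,0],-1],[[0,0,-0.001],[0,0,0],-1],[[0,0,0],[0,0,0],-1],[[0,0,0],[0,0,0],-1],[[0,0,0],[0,0,0],-1],[[0,0,0],[0,0,0],-1]]'
```

```text
clock: 3.75
tool_pos: [0.4883, -0.2038, 0.0546]
orientation: [180.0, -0.0, 179.6]
force: [-2.2, 0.6, 3.8]
opening: 0.0003
gripper_force: 2.0
```

3.8 N means about 5 mm down, as wanted. Now the stroke.

```bash
python3 -m crank '[[[0,0.004,0],[0,0,0],-1],[[0,0.005,0],[0,0,0],-1],[[0,0.005,0],[0,0,0],-1],[[0,0.005,0],[0,0,0],-1],[[0,0.005,0],[0,0,0],-1],[[0,0.005,0],[0,0,0],-1],[[0,0.005,0],[0,0,0],-1],[[0,0.005,0],[0,0,0],-1],[[0,0.005,0],[0,0,0],-1],[[0,0.005,0],[0,0,0],-1]]'
```

```text
clock: 4.75
tool_pos: [0.4884, -0.1544, 0.0546]
orientation: [-180.0, -0.0, 179.6]
force: [0.2, -2.9, 3.7]
opening: 0.0008
gripper_force: 2.0
```

```bash
python3 -m crank '[[[0.001,0.005,0],[0,0,0],-1],[[0,0.005,0],[0,0,0],-1],[[0,0.005,0],[0,0,0],-1],[[0,0.005,0],[0,0,0],-1],[[0,0.005,0],[0,0,0],-1],[[0,0.005,0],[0,0,0],-1],[[0,0.005,0],[0,0,0],-1],[[0,0.005,0],[0,0,0],-1],[[0,0.005,0],[0,0,0],-1],[[0,0.003,0],[0,0,0],-1],[[0,0,0],[0,0,0],-1],[[0,0,0],[0,0,0],-1]]'
python3 -m crank '[[[0,0,0],[0,0,0],-1],[[0,0,0],[0,0,0],-1],[[0,0,0],[0,0,0],-1]]'
python3 - <<'E'
from plant import imaging
from h import *
c=imaging.camera_model('top'); p,d=imaging.snapshot('top')
cv2.imwrite('pics/end.png',cv2.resize(p[140:260,180:480],None,fx=2.6,fy=2.6))
E
```

```text
clock: 5.95
tool_pos: [0.4894, -0.1062, 0.0545]
orientation: [180.0, 0.0, 179.6]
force: [-1.4, 2.8, 4.3]
opening: 0.0
gripper_force: 2.1
clock: 6.25
tool_pos: [0.4896, -0.1067, 0.0546]
orientation: [180.0, 0.0, 179.6]
force: [0.2, 3.1, 3.2]
opening: 0.0007
gripper_force: 2.0
```

View pics/end.png

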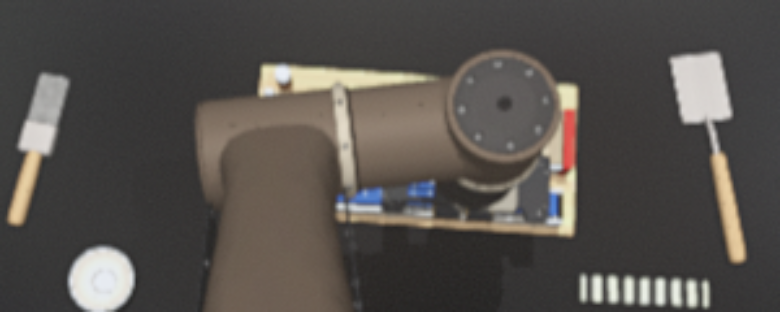

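The arm is over the rail and covers the core and the fingertips. The brush, dish, spatula and scale bar are where they were. The tip is at y = -0.107 against a boundary at about -0.104, and 3–4 N puts the rail about 5 mm down. I'm handing in.

```bash
python3 -c "from plant import close_job; print(close_job())"
```

```text
the job is handed in; nothing more can be done
None
```

I ran the fingertips along the rail beside the dark layer in one stroke, from the red-cap boundary to the other, and handed the job in. They are resting on the rail there, about 5 mm down by the force reading and about 3 mm from my estimate of the second boundary; the hand-in gave no verdict.

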